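Hang the slide rack on the spring hanger and tug-test it

TASK

Lift the rack of glass slides by its orange tab, pinching lightly (under 40 N) and keeping it upright, and hang its handle bar on both hooks of the spring hanger, over the white drip tray. With the tab still pinched, tug gently down until the pointer stays in the green band for half a second, never in the red, then ease it back up to where the weight alone holds it and let go. Leave the beaker, flask and marker where they are, and do not knock the rack about.

Things in the scene. Friction and masses are not known exactly. Their poses are not given: they have to be found in the camera images.
- rack: Loose slide rack, 290 to 350 g: white tray 84 mm (x) by 136 mm (y), 22 mm high, glass slides in it up to 32 mm above its underside. Upright steel bail handle: legs 8 mm thick at y = +-64 mm carry a straight bar 8 mm thick along y, centre 125 mm above the underside; the window below the bar is open from 32 to 121 mm. Origin: centre of underside, z up. Half a turn looks the same.
- handle_bar (a point): Middle of the handle bar's centre line, 125 mm above the rack's underside; y runs along the bar (free bar length between the legs 120 mm).
- grip_tab (a point): Centre of the orange tab in the middle of the handle bar, 142 mm above the rack's underside. The tab is 14 mm thick along the rack's x (pinch it across this), 36 mm wide along y, and spans 121 to 157 mm above the underside. It is brittle: more than 40 N of grip on it counts as crushed; 20 to 30 N holds it well.
- stand: Fixed retort stand. Origin on the bench below the hooks' seat; black rod, 14 mm thick, 530 mm tall, at x = +160 mm; the hooks reach from it to -x. White drip tray 130 x 140 mm, 18 mm high, at the origin. Blue feet up to 35 mm high reach (20, +-130) and (245, 0) mm. A slat by the rod (y = +52 mm) shows the hanger's sink by a black pointer: white to 20 mm, green 20 to 32, red beyond.
- hanger (a joint): How far the spring hanger has sunk down the rod, m: 0 empty, down to 0.050 at its stop. Spring 300 N/m, so the rack's weight alone sinks it about 0.0095 to 0.0115. Green band 0.020 to 0.032, red beyond 0.032.
- hook_seat (a point): Where the middle of the hung bar's centre line lies; moves with the hanger; 213 mm above the bench when empty. x towards the rod, y along the hung bar. Two yellow hooks of 8 mm rod at y = +-40 mm: flat floor from x = -12 to +12 (underside 12 mm below the seat), then rising 30 mm to x = +32, level to a cross bar at x = +105, one arm on to the rod; upturned tips in front.
- hook_tips (a point): Moves with the hanger. Midway between the tops of the upturned front tips of the two hooks: 24 mm in front of the seat (-x) and 21 mm above it. The rack's bar passes over the tips from the front and down into the seat, the hooks reaching through the window under the bar.
- beaker: Bystander: empty clear glass beaker, 68 mm across, 85 mm tall, loose on the bench. Origin: centre of its underside.
- flask: Bystander: amber conical flask, 66 mm across, 102 mm tall, loose on the bench. Origin: centre of its underside.
- marker: Bystander: red marker pen, 135 mm long along its x, 15 mm wide, 14 mm high, loose on the bench. Origin: centre of its underside.
- table: The fixed grey bench top, its surface at height 0; it does not move.

How it is judged (in metres and radians):
On the way, in this order (a step that is already met when the one before it is completed fails the run):
1. the rack is lifted off the bench (height (world z) of rack above 0.03 m), for 0.1 s.
2. with the bar on both hooks and the tab pinched, the hanger is tugged down into the green band and held there (value of joint hanger between 0.0195 and 0.034 m and contact force between the fingers and rack above 10 N and distance between handle_bar and hook_seat below 0.02 m and angle between the y axis of rack and the y axis of hook_seat, either way round below 0.25 rad), for 0.3 s.
3. still pinched, the rack is eased back up out of the green band (value of joint hanger below 0.017 m and contact force between the fingers and rack above 10 N), for 0.05 s.
At the end, for the whole second after the job is handed in: The rack hangs free in both hooks: bar middle within 20 mm of the seat, bar within 0.25 rad of the seat's y, upright within 0.2 rad, hanger sunk 7 to 14 mm by the weight alone, rack slower than 30 mm/s; beaker, flask and marker within 20 mm of where they began (distance between handle_bar and hook_seat below 0.02 m and angle between the y axis of rack and the y axis of hook_seat, either way round below 0.25 rad and value of joint hanger between 0.007 and 0.014 m and contact force between rack and stand above 1.5 N and angle between rack's own z axis and vertical below 0.2 rad and linear speed of rack below 0.03 m/s and distance of each of beaker, flask, marker from where it was at the start of the episode below 0.02 m); the robot touches nothing.
It fails at once if the tab is crushed: well over 40 N of grip (over 90 N summed over both fingers) (contact force between the fingers and rack above 90 N).
It fails at once if the hanger is pulled into the red band (value of joint hanger above 0.035 m).
It fails at once if the rack is knocked, dropped or forced against stand or bench (over 20 N) (contact force between rack and stand above 20 N or contact force between rack and table above 20 N).
It fails at once if the rack is tipped more than 0.5 rad (angle between rack's own z axis and vertical above 0.5 rad).
It fails at once if beaker, flask or marker is moved more than 30 mm (distance of any of beaker, flask, marker from where it was at the start of the episode above 0.03 m).
It also fails if it takes over 58 s, if anything falls off the work surface, if the arm or the gripper's body presses on something with over 40 N, if the wrist force passes 120 N, or if a joint passes its speed limit or range.

ROBOT

A 6-joint arm with a two-finger parallel gripper is mounted at the origin on the work surface. World frame = base frame: x ahead of the robot, y to its left, z up, the work surface at z = 0. Lengths are in mm, angles in rad, forces in N, time in s.
With the tool pointing down it reaches from about 325 to 775 mm from the base axis. Payload 5.5 kg.
Tool frame: the origin (TCP) lies at the very end of the fingers, on their centre line; the grasp point (between the pads) lies 19 mm behind it; x points along the fingers, z is the direction in which the jaws open and shut, and the axes are right-handed (so a half turn about x gives the same grasp; the last joint's range is limited). The gripper opens to 85 mm and grips with 20 to 120 N. Pads are 22 mm wide; open, the fingers measure 114 mm over their backs; the gripper's body (76 mm by 85 mm) begins 54 mm behind the grasp point. The pads swing forward as they close: fully open they stand 13 mm farther back than shut.
Start: joints at [1.073, 0.091, 1.231, -0, 1.82, -0.057], TCP at [256.004, 542.658, 210.475] pointing down, gripper open.
Joint ranges: [-2.87, 2.87], [-0.86, 2.18], [0.17, 2.46], [-1.51, 4.65], [0.06, 2.69], [-2.65, 2.65]. Speed limits (rad/s): [2.57, 2.57, 3.01, 3.14, 3.14, 3.14].

INTERFACE

Orientations are given as [roll, pitch, yaw] about the fixed x, y, z axes, in that order (R = Rz(yaw) Ry(pitch) Rx(roll)).
In Python, from station import robot gives the robot as it stands.
- The arm moves only by the tool play_rows, never from a script. Its argument "plan" is a list of rows, each a list of 2 entries, a list of its own where there are three numbers: the shift along the tool's x, y, z in mm, then the turn about the tool's x in degrees. A call has exactly 10 rows; each row shifts and turns the commanded pose from where the row before left it, along the tool's axes as they then stand; what a row does not reach is not made up. A row lasts 1/8 s, in which the tool goes at most 62.5 mm and 10.7 degrees, less where a joint would pass 70% of its speed; a pose out of reach is approached as far as the arm can. A call is refused whole if a number of a shift passes 62.5 or a number of a turn 10.7, either way. A call with a gripper value outside its range is refused whole. "hand" is the opening, from 0 (shut) to 1 (fully open), set as the call begins (left out, the last holds). The fingers move at their own pace and stop on an object; "squeeze" is the grip in N (left out, the last holds). Time passes only in rows, so rows that do not move let the fingers close, or fill a call up. It gives the time, the measured TCP pose, the force and the opening at its end, in the units of the state.
- robot.get_state(): the state, without advancing time (a new reading comes with each control period).
- robot.snapshot(name): name is "scene" or "side" or "wrist"; returns a dict with "frame" (384x512x3 uint8, red, green, blue), "z_map" (384x512 float32, mm along the optical axis (not along the pixel's ray), 0 where there is no reading), "camera_matrix" (3x3 intrinsics, pixels), "R" (3x3) and "t" (3): a world point X has camera coordinates R X + t. Camera axes: x right, y down, z forward; pixel columns grow to the right and rows downward; lengths in mm; the calibration is good to about 2 mm. The wrist camera is an equidistant fisheye: a pixel r from the principal point sees the ray r / f radians off the axis. A picture is of the moment at which its call begins.
- robot.finish_job(): hands the job in, once; it reports no verdict.
The state is a dict: "clock": time; "joint_positions": joint angles; "dq": joint speeds; "joint_efforts": joint torques, N m; "tool_pos": TCP position; "tcp_rot": TCP orientation; "contact_force": force on the tool from outside, world axes, zero at the start; "wrist_torque": the same for the moment, N m; "width": finger opening in mm.
Only numpy, scipy, OpenCV 4.12 (cv2) and the standard library are available. Lean on these libraries where they do the work, as an engineer would, in place of code of your own. Each camera call takes 0.05 s, during which the arm holds its last target. There are 200 camera calls.

## Working session

There is one attempt and no reset: what is moved stays moved. The work goes in short steps, Python scripts to look and compute and a tool call to move; the robot and the scene stay as the last step left them, time stands still between calls to the robot, and variables do not carry over. Pictures are saved under pics/ and viewed, about 8 in all and at most 12, crops included, and the job is handed in when it is done.

Besides the shell and the picture viewer there is one more tool, called after ">>>" by a JSON object that holds its "fn" and its "kwargs", one argument or row to a line. play_rows: Moves the arm, as the interface text tells. Its arguments: {"type":"object","properties":{"plan":{"type":"array","items":{"type":"array"}},"hand":{"type":"number"},"squeeze":{"type":"number"}},"required":["plan"]}

```bash
mkdir -p pics
cat > h.py <<'E'
import numpy as np, cv2
from station import robot
def snap(n):
    s=robot.snapshot(n); return s
def save(s,name,crop=None,k=1):
    f=s["frame"][:,:,::-1]
    if crop: f=f[crop[1]:crop[3],crop[0]:crop[2]]
    if k!=1: f=cv2.resize(f,None,fx=k,fy=k)
    cv2.imwrite("pics/"+name,f)
def pts(s):
    K=s["camera_matrix"];z=s["z_map"];v,u=np.indices(z.shape)
    c=np.stack([(u-K[0,2])/K[0,0]*z,(v-K[1,2])/K[1,1]*z,z],-1)
    return (c-s["t"])@s["R"]
E
python3 - <<'E'
from h import *
a=snap("scene");b=snap("side")
for n,s in(("scene",a),("side",b)):
    print(n,s["camera_matrix"].tolist(),(-s["R"].T@s["t"]).round(),s["R"][2].round(2)); np.savez(f"/tmp/{n}.npz",**s)
f=np.hstack([a["frame"],b["frame"]])[:,:,::-1]
cv2.imwrite("pics/a.png",cv2.resize(np.vstack([a["frame"],b["frame"]])[:,:,::-1],None,fx=.78,fy=.78))
print(robot.get_state())
E
```

```text
scene [[395.73410988836486, 0.0, 253.4847275079415], [0.0, 395.73410988836486, 188.76743099363426], [0.0, 0.0, 1.0]] [1266.  113.  828.] [-0.71 -0.02 -0.71]
side [[365.09148170452136, 0.0, 259.74440239377475], [0.0, 365.09148170452136, 189.52925182854202], [0.0, 0.0, 1.0]] [ 549. -655.  803.] [ 0.04  0.75 -0.66]
{'clock': 0.1, 'joint_positions': array([ 1.07331555e+00,  9.18095498e-02,  1.23180394e+00, -5.10257709e-06,
        1.81982869e+00, -5.67325345e-02]), 'dq': array([-0.00038682, -0.00266133, -0.0037232 ,  0.00154077, -0.00037246,
        0.0017385 ]), 'joint_efforts': array([ 2.29157107e-03, -4.60220397e+01, -4.19217360e+01, -9.61777960e-05,
        1.06879490e-02, -4.64808522e-06]), 'tool_pos': array([255.84233739, 542.37660791, 209.42671116]), 'tcp_rot': array([ 3.08753512,  1.56894679, -2.06560336]), 'contact_force': array([-0.94689062,  0.24553402,  0.60424471]), 'wrist_torque': array([ 0.01336236, -0.01417276,  0.00598437]), 'width': 85.4559379963937}
```

View pics/a.png

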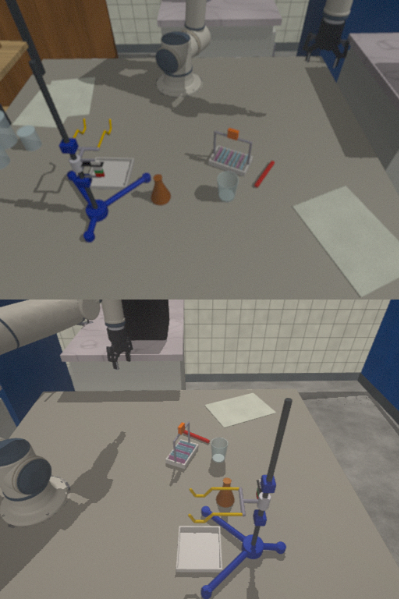

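The picture stacks scene over side. The rack (tab near (232,133) in scene) stands behind the beaker and marker. The stand is on the robot's right, with yellow hooks at about (95,130) and the flask at (160,190). Next I take positions from masks and depth.

```bash
cat > m.py <<'E'
from h import *
def comps(s,mask,amin,P):
    n,l,st,c=cv2.connectedComponentsWithStats(mask.astype(np.uint8))
    for i in range(1,n):
        if st[i,4]<amin: continue
        p=P[(l==i)&(s["z_map"]>0)]
        if len(p)<3: continue
        print("  px",c[i].round(),st[i,4],"med",np.median(p,0).round(),"lo",np.percentile(p,4,0).round(),"hi",np.percentile(p,96,0).round())
if __name__=="__main__":
  for n in("scene","side"):
    s=dict(np.load(f"/tmp/{n}.npz"));P=pts(s)
    h=cv2.cvtColor(s["frame"],cv2.COLOR_RGB2HSV);H,S,V=h[...,0].astype(int),h[...,1],h[...,2]
    near=(abs(P[...,0]-500)<350)&(abs(P[...,1])<450)&(P[...,2]<560)
    print(n)
    for nm,m,a in(("orange",(H>4)&(H<17)&(S>150),15),("yellow",(H>19)&(H<32)&(S>130),15),("red",((H<4)|(H>174))&(S>140),15),("blue",(H>108)&(H<125)&(S>150)&(V>60),60),("green",(H>45)&(H<80)&(S>110),4),("white",(S<30)&(V>165),60),("black",(V<45),100)):
        print(nm);comps(s,m&near,a,P)
    q=near&(P[...,2]>34)&(P[...,2]<118)
    print("z34-118");comps(s,q,25,P)
E
python3 m.py
```

```text
scene
orange
  px [298. 171.] 148 med [520. 212. 146.] lo [513. 198. 127.] hi [528. 226. 158.]
  px [206. 246.] 465 med [682. -19.  42.] lo [667. -41.  10.] hi [696.   1. 103.]
yellow
  px [103. 166.] 113 med [ 580. -247.  224.] lo [ 548. -251.  206.] hi [ 629. -244.  240.]
  px [135. 171.] 144 med [ 607. -169.  235.] lo [ 549. -174.  207.] hi [ 666. -165.  240.]
red
  px [339. 223.] 177 med [582. 323.  13.] lo [530. 290.   9.] hi [628. 359.  16.]
  px [128. 224.] 23 med [ 734. -163.  193.] lo [ 732. -173.  190.] hi [ 736. -154.  198.]
blue
  px [ 88. 188.] 300 med [ 741. -208.  308.] lo [ 723. -227.  292.] hi [ 744. -198.  316.]
  px [127. 258.] 1578 med [ 731. -210.   28.] lo [ 595. -327.   15.] hi [820. -84. 178.]
green
  px [126. 220.] 22 med [ 734. -163.  208.] lo [ 732. -172.  203.] hi [ 736. -155.  211.]
white
black
z34-118
  px [275. 181.] 61 med [490. 155.  80.] lo [488. 152.  43.] hi [493. 158. 115.]
  px [319. 196.] 70 med [544. 270.  77.] lo [541. 267.  36.] hi [548. 274. 116.]
  px [291. 235.] 680 med [651. 190.  64.] lo [631. 161.  37.] hi [693. 218.  86.]
  px [204. 23
[... 875 characters left out ...]
8. 449.   7.]
  px [280. 202.] 105 med [656. 163.  31.] lo [640. 159.  13.] hi [674. 169.  50.]
  px [255. 321.] 2650 med [ 566. -215.    5.] lo [ 507. -273.    2.] hi [ 627. -152.   19.]
black
z34-118
  px [241. 170.] 44 med [540. 268.  77.] lo [537. 265.  38.] hi [542. 271. 113.]
  px [280. 189.] 477 med [659. 181.  66.] lo [630. 158.  38.] hi [687. 221.  87.]
  px [224. 195.] 63 med [486. 153.  76.] lo [482. 149.  35.] hi [489. 170. 114.]
  px [290. 234.] 119 med [663. -30. 102.] lo [653. -37.  80.] hi [676. -14. 105.]
  px [289. 250.] 189 med [662. -39.  48.] lo [643. -47.  35.] hi [684. -26.  67.]
  px [324. 312.] 508 med [ 723. -221.   36.] lo [ 701. -241.   34.] hi [ 751. -193.  103.]
```

```bash
cat > go.py <<'E'
# usage: go.py x y z jawangle_deg -> shift in tool axes from the current pose, turn about tool x
import sys; from h import *
from scipy.spatial.transform import Rotation as Ro
st=robot.get_state(); R=Ro.from_euler("xyz",st["tcp_rot"]).as_matrix(); p=st["tool_pos"]
th=np.degrees(np.arctan2(R[1,2],R[0,2]))
print("t",st["clock"],"p",p.round(1),"jaw",th.round(1),"toolx",R[:,0].round(4),"F",st["contact_force"].round(1),"w",round(st["width"],1),"j",st["joint_positions"].round(2))
print("tool y",R[:,1].round(3),"tool z",R[:,2].round(3))
if len(sys.argv)>4:
    x,y,z,a=map(float,sys.argv[1:5])
    print("shift",(R.T@(np.array([x,y,z])-p)).round(1),"turn",round(-((a-th+90)%180-90),1))
E
python3 go.py 515 212 200 -25
```

```text
t 0.1 p [255.8 542.4 209.4] jaw 64.7 toolx [-9.0e-04 -1.6e-03 -1.0e+00] F [-0.9  0.2  0.6] w 85.5 j [ 1.07  0.09  1.23 -0.    1.82 -0.06]
tool y [-0.904  0.427  0.   ] tool z [ 0.427  0.904 -0.002]
shift [   9.7 -375.3 -188.2] turn 89.7
```

>>> {"fn": "play_rows", "kwargs": {
  "plan": [
    [[1, -37.5, -18.8], 0],
    [[1, -37.5, -18.8], 0],
    [[1, -37.5, -18.8], 0],
    [[1, -37.5, -18.8], 0],
    [[1, -37.5, -18.8], 0],
    [[1, -37.5, -18.8], 0],
    [[1, -37.5, -18.8], 0],
    [[1, -37.5, -18.8], 0],
    [[1, -37.5, -18.8], 0],
    [[1, -37.5, -18.8], 0]
  ],
  "hand": 1,
  "squeeze": 25
}}

```text
clock: 1.35
tool_pos: [515.5, 211.4, 199.9]
tcp_rot: [2.279, 1.57, -2.874]
contact_force: [0.3, 1.0, 0.2]
width: 85.2
```

>>> {"fn": "play_rows", "kwargs": {
  "plan": [
    [[0, 0, 0], 10],
    [[0, 0, 0], 10],
    [[0, 0, 0], 10],
    [[0, 0, 0], 10],
    [[0, 0, 0], 10],
    [[0, 0, 0], 10],
    [[0, 0, 0], 10],
    [[0, 0, 0], 10],
    [[0, 0, 0], 10],
    [[0, 0, 0], 0]
  ]
}}

```text
clock: 2.6
tool_pos: [514.8, 212.6, 200.0]
tcp_rot: [-2.394, 1.57, -2.834]
contact_force: [0.7, -0.2, -0.9]
width: 85.5
```

```bash
python3 go.py 515 212 125 -25
python3 - <<'E'
from h import *
s=snap("wrist"); np.savez("/tmp/wrist.npz",**s); save(s,"w1.png"); print(s["camera_matrix"].round(1).tolist(),(-s["R"].T@s["t"]).round(1),s["R"][2].round(2))
P=pts(s)
E
```

```text
t 2.6 p [514.8 212.6 200. ] jaw -25.2 toolx [-9.e-04 -3.e-04 -1.e+00] F [ 0.7 -0.2 -0.9] w 85.5 j [ 0.33 -0.03  1.37  0.    1.8   0.77]
tool y [ 0.425  0.905 -0.001] tool z [ 0.905 -0.425 -0.001]
shift [75.  -0.4  0.5] turn -0.2
[[297.3, 0.0, 255.4], [0.0, 297.3, 195.5], [0.0, 0.0, 1.0]] [549.2 287.4 362.5] [-0.14 -0.29 -0.95]
```

View pics/w1.png

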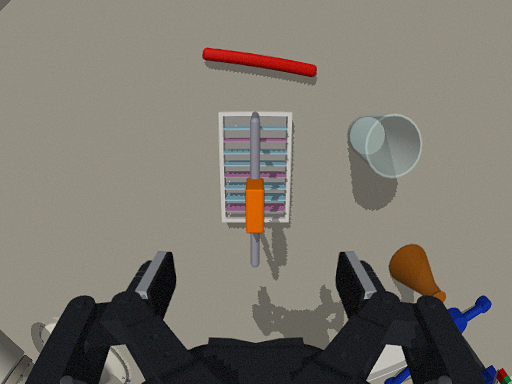

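The tab sits centred between the fingers, at col 255 with the pads at cols 157 and 356, and the bar is aligned with the view. I'll descend and close.

>>> {"fn": "play_rows", "kwargs": {
  "plan": [
    [[10, 0, 0], 0],
    [[10, 0, 0], 0],
    [[10, 0, 0], 0],
    [[10, 0, 0], 0],
    [[10, 0, 0], 0],
    [[10, 0, 0], 0],
    [[8, 0, 0], 0],
    [[7, 0, 0], 0],
    [[0, 0, 0], 0],
    [[0, 0, 0], 0]
  ]
}}

```text
clock: 3.9
tool_pos: [515.1, 212.7, 125.9]
tcp_rot: [0.804, 1.57, 0.363]
contact_force: [-0.4, -0.4, -0.8]
width: 85.5
```

>>> {"fn": "play_rows", "kwargs": {
  "plan": [
    [[0, 0, 0], 0],
    [[0, 0, 0], 0],
    [[0, 0, 0], 0],
    [[0, 0, 0], 0],
    [[0, 0, 0], 0],
    [[0, 0, 0], 0],
    [[0, 0, 0], 0],
    [[0, 0, 0], 0],
    [[0, 0, 0], 0],
    [[0, 0, 0], 0]
  ],
  "hand": 0,
  "squeeze": 26
}}

```text
clock: 5.15
tool_pos: [515.0, 212.7, 125.6]
tcp_rot: [1.172, 1.571, 0.731]
contact_force: [-1.9, 0.3, 2.1]
width: 13.0
```

```bash
python3 go.py 515 212 255 -25
```

```text
t 5.15 p [515.  212.7 125.6] jaw -25.3 toolx [ 2.e-04  1.e-04 -1.e+00] F [-1.9  0.3  2.1] w 13.0 j [ 0.33 -0.02  1.5   0.    1.67  0.77]
tool y [0.427 0.904 0.   ] tool z [ 0.904 -0.427  0.   ]
shift [-129.4   -0.6    0.3] turn -0.3
```

>>> {"fn": "play_rows", "kwargs": {
  "plan": [
    [[-4, 0, 0], 0],
    [[-8, 0, 0], 0],
    [[-16, 0, 0], 0],
    [[-18, 0, 0], 0],
    [[-18, 0, 0], 0],
    [[-18, 0, 0], 0],
    [[-18, 0, 0], 0],
    [[-16, 0, 0], 0],
    [[-10, 0, 0], 0],
    [[-6, 0, 0], 0]
  ]
}}

```text
clock: 6.4
tool_pos: [515.0, 212.7, 258.0]
tcp_rot: [0.788, 1.571, 0.347]
contact_force: [0.0, -0.5, -3.4]
width: 12.9
```

>>> {"fn": "play_rows", "kwargs": {
  "plan": [
    [[0, 0, 0], -1.3],
    [[0, 0, 0], -3],
    [[0, 0, 0], -4],
    [[0, 0, 0], -4],
    [[0, 0, 0], -4],
    [[0, 0, 0], -4],
    [[0, 0, 0], -3],
    [[0, 0, 0], -2],
    [[0, 0, 0], 0],
    [[0, 0, 0], 0]
  ]
}}

```text
clock: 7.65
tool_pos: [514.9, 212.6, 257.3]
tcp_rot: [-2.853, 1.57, -2.853]
contact_force: [0.3, -0.3, -3.0]
width: 13.4
```

```bash
python3 go.py 470 -210 258 0
```

```text
t 7.65 p [514.9 212.6 257.3] jaw 0.0 toolx [-3.e-04 -1.e-04 -1.e+00] F [ 0.3 -0.3 -3. ] w 13.4 j [ 0.33 -0.01  1.25  0.    1.9   0.33]
tool y [-0.  1. -0.] tool z [ 1.  0. -0.]
shift [  -0.7 -422.6  -45. ] turn 0.0
```

>>> {"fn": "play_rows", "kwargs": {
  "plan": [
    [[0, -4, -1], 0],
    [[0, -10, -2], 0],
    [[0, -18, -3], 0],
    [[0, -26, -3], 0],
    [[0, -28, -3], 0],
    [[0, -28, -3], 0],
    [[0, -28, -3], 0],
    [[0, -28, -3], 0],
    [[0, -28, -3], 0],
    [[0, -28, -3], 0]
  ]
}}

```text
clock: 8.9
tool_pos: [487.4, -15.3, 257.7]
tcp_rot: [-0.683, 1.57, -0.683]
contact_force: [-0.1, -0.8, -2.8]
width: 13.2
```

>>> {"fn": "play_rows", "kwargs": {
  "plan": [
    [[0, -28, -3], 0],
    [[0, -28, -3], 0],
    [[0, -28, -3], 0],
    [[0, -28, -3], 0],
    [[0, -28, -3], 0],
    [[0, -24, -2], 0],
    [[0, -18, -1], 0],
    [[0, -10, 0], 0],
    [[0, -4.6, 0], 0],
    [[0, 0, 0], 0]
  ]
}}

```text
clock: 10.15
tool_pos: [470.3, -209.8, 257.5]
tcp_rot: [1.84, 1.57, 1.841]
contact_force: [-1.3, 0.5, -3.3]
width: 13.0
```

```bash
python3 go.py 570 -210 258 0
python3 - <<'E'
from h import *
from m import comps
for n in("side","scene"):
    s=snap(n);np.savez(f"/tmp/{n}2.npz",**s);P=pts(s)
    h=cv2.cvtColor(s["frame"],cv2.COLOR_RGB2HSV);H,S,V=h[...,0].astype(int),h[...,1],h[...,2]
    near=(abs(P[...,0]-500)<350)&(abs(P[...,1])<450)
    m=(H>19)&(H<32)&(S>130)&near
    print(n);comps(s,m,15,P);comps(s,(H>4)&(H<17)&(S>150)&near,15,P)
    for y0 in(-170,-250):
        q=P[m&(abs(P[...,1]-y0)<15)]
        for a,b in((535,555),(555,585),(595,640),(640,668)):
            r=q[(q[:,0]>a)&(q[:,0]<b)]
            if len(r)>3:
                k=r[r[:,2]<214] if a==555 else r
                if len(k): print(y0,a,len(k),"med",np.median(k,0).round(1),"min",k.min(0).round(),"max",k.max(0).round())
    c=(170,150,340,340) if n=="side" else (50,100,220,290)
    save(s,n+"2.png",c,3)
E
```

```text
t 10.15 p [ 470.3 -209.8  257.5] jaw 0.1 toolx [-1.e-04  4.e-04 -1.e+00] F [-1.3  0.5 -3.3] w 13.0 j [-0.49 -0.12  1.36  0.    1.91 -0.49]
tool y [-0.001  1.     0.   ] tool z [ 1.     0.001 -0.   ]
shift [-0.6 -0.3 99.7] turn 0.1
side
  px [273. 245.] 235 med [ 600. -172.  233.] lo [ 547. -176.   84.] hi [666. -35. 240.]
  px [276. 278.] 299 med [ 604. -252.  236.] lo [ 544. -256.  207.] hi [ 661. -248.  241.]
  px [203. 247.] 165 med [ 470. -223.  289.] lo [ 464. -228.  264.] hi [ 476. -197.  291.]
-170 535 28 med [ 549.3 -170.2  227.7] min [ 543. -172.  215.] max [ 553. -167.  235.]
-170 555 47 med [ 569.7 -171.1  209.1] min [ 555. -173.  204.] max [ 584. -167.  214.]
-170 595 71 med [ 616.1 -172.9  238.3] min [ 596. -176.  227.] max [ 638. -170.  241.]
-170 640 43 med [ 652.3 -174.5  238.8] min [ 640. -177.  233.] max [ 667. -172.  241.]
-250 535 39 med [ 546.3 -250.4  224.8] min [ 539. -253.  208.] max [ 554. -247.  236.]
-250 555 54 med [ 567.  -250.5  209. ] min [ 555. -254.  203.] max [ 582. -245.  213.]
-250 595 103 med [ 619.1 -252.6  238.9] min [ 596. -256.  234.] max [ 63
[... 372 characters left out ...]
2.  289.]
  px [206. 246.] 465 med [682. -19.  43.] lo [666. -38.   9.] hi [697.   1. 102.]
-170 535 23 med [ 551.7 -166.5  226.1] min [ 546. -170.  216.] max [ 555. -164.  233.]
-170 555 24 med [ 568.1 -166.8  208.7] min [ 556. -171.  203.] max [ 583. -165.  211.]
-170 595 48 med [ 619.4 -169.1  237.6] min [ 596. -173.  219.] max [ 640. -166.  241.]
-170 640 34 med [ 655.8 -170.3  237.8] min [ 640. -175.  234.] max [ 668. -168.  240.]
-250 535 32 med [ 549.7 -246.8  222.5] min [ 542. -252.  207.] max [ 555. -243.  232.]
-250 555 25 med [ 570.6 -246.3  208.9] min [ 556. -250.  204.] max [ 583. -244.  214.]
-250 595 44 med [ 612.7 -248.6  237.3] min [ 595. -252.  226.] max [ 632. -246.  240.]
```

View pics/side2.png

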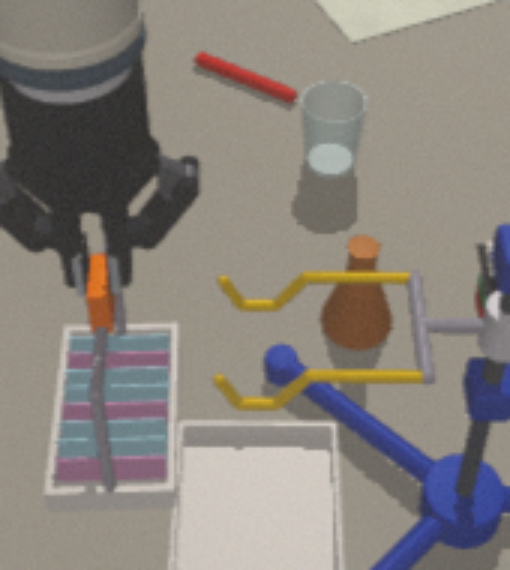

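The side view shows the rack upright in front of the hooks. Tips are at crop (222,282) and (218,380), with floors behind them. The hooks slope slightly, so the stand's yaw is about -2°. I'll fit the seat x from the rising part and check the rack's level.

Run:
```python
from h import *
for n in("side","scene"):
    s=dict(np.load(f"/tmp/{n}2.npz"));P=pts(s)
    h=cv2.cvtColor(s["frame"],cv2.COLOR_RGB2HSV);H,S=h[...,0].astype(int),h[...,1]
    m=(H>19)&(H<32)&(S>130)
    for y0 in(-170,-250):
        q=P[m&(abs(P[...,1]-y0)<15)]
        f=lambda a,b,c,d:(lambda r:(len(r),r[:,0].mean().round(1) if len(r) else 0))(q[(q[:,2]>a)&(q[:,2]<b)&(q[:,0]>c)&(q[:,0]<d)])
        print(n,y0,"front 217-229",f(217,229,530,570),"rise 217-231",f(217,231,575,615),"tiptop",q[q[:,0]<560][:,2].max().round(1))
    b=P[(abs(P[...,0]-470)<14)&(abs(P[...,2]-258)<14)&(S<60)]
    for lo,hi in((-285,-265),(-265,-240),(-180,-160),(-160,-135)):
        r=b[(b[:,1]>lo)&(b[:,1]<hi)]
        if len(r)>2: print(" bar",lo,len(r),np.median(r,0).round(1))
    t=P[(abs(P[...,0]-470)<60)&(P[...,2]<170)&(P[...,2]>135)&(abs(P[...,1]+210)<90)]
    for sl in(t[t[:,1]<-245],t[t[:,1]>-175]):
        if len(sl)>5: print(" rack low/hi y z",len(sl),np.median(sl,0).round(1))
```

```text
side -170 front 217-229 (16, np.float64(550.6)) rise 217-231 (22, np.float64(590.7)) tiptop 235.2
side -250 front 217-229 (17, np.float64(547.6)) rise 217-231 (24, np.float64(587.1)) tiptop 235.6
 bar -285 50 [ 470.5 -275.6  259.9]
 bar -265 51 [ 470.2 -253.8  261.3]
 bar -160 4 [ 465.9 -153.4  259.6]
 rack low/hi y z 831 [ 471.6 -260.4  151.3]
 rack low/hi y z 408 [ 475.4 -160.7  155.1]
scene -170 front 217-229 (16, np.float64(552.7)) rise 217-231 (8, np.float64(596.3)) tiptop 233.2
scene -250 front 217-229 (19, np.float64(549.1)) rise 217-231 (8, np.float64(593.6)) tiptop 421.9
 bar -285 27 [ 473.4 -271.8  255.3]
 bar -265 30 [ 473.3 -253.7  259.7]
 bar -180 24 [ 472.9 -169.7  258.2]
 bar -160 34 [ 473.8 -147.4  256.9]
 rack low/hi y z 303 [ 477.4 -259.   151.6]
 rack low/hi y z 381 [ 475.8 -159.8  150.4]
```

>>> {"fn": "play_rows", "kwargs": {
  "plan": [
    [[0, 0, 2], 1],
    [[0, 0.5, 6], 1],
    [[0, 0.5, 11], 0],
    [[0, 0.5, 13], 0],
    [[0, 0.5, 14], 0],
    [[0, 0.5, 14], 0],
    [[0, 0.5, 14], 0],
    [[0, 0.5, 12], 0],
    [[0, 0.5, 8], 0],
    [[0, 0.5, 4], 0]
  ]
}}

```text
clock: 11.5
tool_pos: [568.8, -208.7, 257.3]
tcp_rot: [2.869, 1.57, 2.835]
contact_force: [0.7, 0.3, -2.9]
width: 12.9
```

```bash
python3 go.py 568 -208.7 220 -2
python3 - <<'E'
from h import *
a=snap("side");np.savez("/tmp/s3.npz",**a);save(a,"side3.png",(200,170,350,320),4)
E
```

```text
t 11.5 p [ 568.8 -208.7  257.3] jaw -2.0 toolx [-4.e-04  1.e-04 -1.e+00] F [ 0.7  0.3 -2.9] w 12.9 j [-0.41  0.12  1.11 -0.    1.91 -0.37]
tool y [0.034 0.999 0.   ] tool z [ 0.999 -0.034 -0.   ]
shift [37.3 -0.1 -0.7] turn 0.0
```

View pics/side3.png

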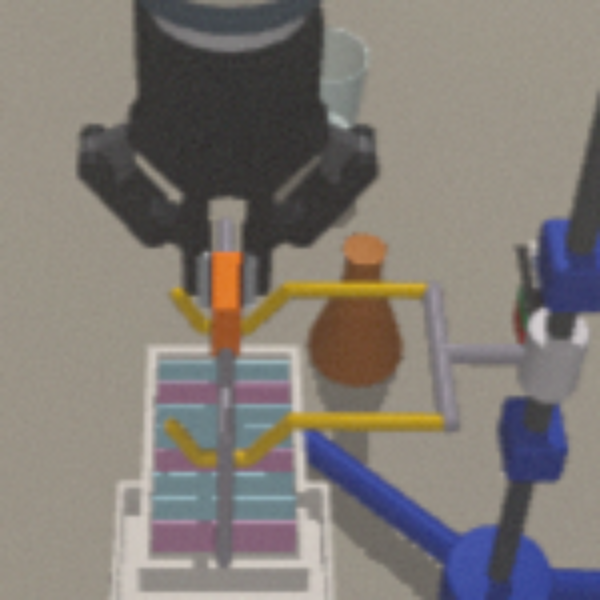

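The bar lies over the middle of both hook floors (bar at col 225, near floor cols 200-245). I'll lower it.

>>> {"fn": "play_rows", "kwargs": {
  "plan": [
    [[3, 0, 0], 0],
    [[6, 0, 0], 0],
    [[8, 0, 0], 0],
    [[7, 0, 0], 0],
    [[5, 0, 0], 0],
    [[4, 0, 0], 0],
    [[3, 0, 0], 0],
    [[2, 0, 0], 0],
    [[1, 0, 0], 0],
    [[0, 0, 0], 0]
  ]
}}

```text
clock: 12.8
tool_pos: [568.4, -208.7, 218.5]
tcp_rot: [-0.699, 1.571, -0.733]
contact_force: [-0.5, 0.7, -3.5]
width: 13.3
```

>>> {"fn": "play_rows", "kwargs": {
  "plan": [
    [[1, 0, 0], 0],
    [[1, 0, 0], 0],
    [[1, 0, 0], 0],
    [[1.5, 0, 0], 0],
    [[1.5, 0, 0], 0],
    [[1.5, 0, 0], 0],
    [[1.5, 0, 0], 0],
    [[1.5, 0, 0], 0],
    [[1.5, 0, 0], 0],
    [[1, 0, 0], 0]
  ]
}}

```text
clock: 14.05
tool_pos: [568.4, -208.7, 205.6]
tcp_rot: [-0.38, 1.57, -0.414]
contact_force: [0.7, -0.2, -0.9]
width: 13.0
```

```bash
cat > hz.py <<'E'
import sys
from h import *
out=[]
for n in("side","scene"):
    s=snap(n);P=pts(s);h=cv2.cvtColor(s["frame"],cv2.COLOR_RGB2HSV);H,S=h[...,0].astype(int),h[...,1]
    r=P[(H>19)&(H<32)&(S>130)&(abs(P[...,0]-635)<30)&(abs(P[...,1]+210)<60)&(P[...,2]>190)]
    print(n,"level arm z",np.median(r[:,2]).round(1),len(r))
    b=P[(abs(P[...,0]-568)<14)&(S<60)&(abs(P[...,2]-205)<30)]
    for lo,hi in((-285,-262),(-160,-135)):
        k=b[(b[:,1]>lo)&(b[:,1]<hi)]
        if len(k)>2: print(" bar",lo,len(k),np.median(k,0).round(1))
    if len(sys.argv)>1 and n=="scene": save(s,sys.argv[1],(70,110,210,250),4)
F=[robot.get_state()["contact_force"]]
print("Fz",F[0].round(2))
E
python3 go.py; python3 hz.py h1.png
```

```text
t 14.05 p [ 568.4 -208.7  205.6] jaw -2.0 toolx [ 3.e-04 -1.e-04 -1.e+00] F [ 0.7 -0.2 -0.9] w 13.0 j [-0.41  0.1   1.22 -0.    1.81 -0.37]
tool y [ 0.034  0.999 -0.   ] tool z [ 0.999 -0.034  0.   ]
side level arm z 230.9 210
 bar -285 65 [ 566.  -274.9  203.4]
 bar -160 23 [ 570.3 -152.6  209.1]
scene level arm z 230.3 89
 bar -285 27 [ 569.1 -270.2  205.8]
 bar -160 57 [ 573.1 -145.2  199.1]
Fz [-0.45  0.2  -0.45]
```

View pics/h1.png

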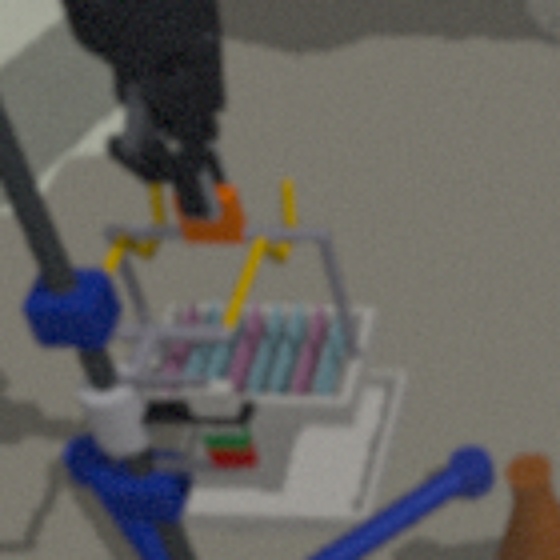

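Both hooks carry the bar. The sink is about 8 mm: arm z went 238.5→230.6, and Fz agrees. The pointer is still above the green. Now the tug, 18 mm more.

>>> {"fn": "play_rows", "kwargs": {
  "plan": [
    [[1, 0, 0], 0],
    [[2, 0, 0], 0],
    [[2, 0, 0], 0],
    [[2.5, 0, 0], 0],
    [[2.5, 0, 0], 0],
    [[2.5, 0, 0], 0],
    [[2.5, 0, 0], 0],
    [[1.5, 0, 0], 0],
    [[1, 0, 0], 0],
    [[0, 0, 0], 0]
  ]
}}

```text
clock: 15.4
tool_pos: [568.4, -208.7, 188.2]
tcp_rot: [-0.335, 1.57, -0.369]
contact_force: [-0.7, -0.1, 4.3]
width: 12.9
```

```bash
python3 hz.py h2.png; python3 go.py
```

```text
side level arm z 213.9 202
 bar -285 43 [ 564.6 -273.3  190.9]
 bar -160 26 [ 569.5 -151.5  191.9]
scene level arm z 213.4 85
 bar -285 20 [ 568.4 -270.8  190. ]
 bar -160 36 [ 573.3 -146.   188.9]
Fz [-1.62  0.07  4.17]
t 15.5 p [ 568.4 -208.7  188.2] jaw -2.0 toolx [ 3.e-04 -2.e-04 -1.e+00] F [-1.6  0.1  4.2] w 13.3 j [-0.41  0.1   1.26 -0.    1.78 -0.37]
tool y [ 0.034  0.999 -0.   ] tool z [ 0.999 -0.034  0.   ]
```

View pics/h2.png

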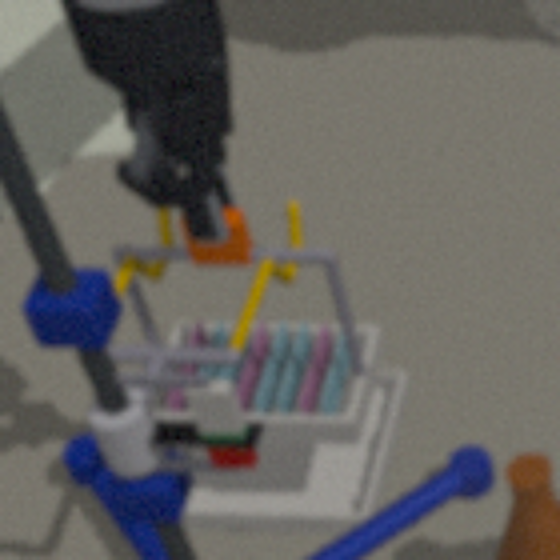

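The sink is about 25 mm and the pointer lies on the green. I hold for a full call, then ease up 15 mm.

>>> {"fn": "play_rows", "kwargs": {
  "plan": [
    [[0, 0, 0], 0],
    [[0, 0, 0], 0],
    [[0, 0, 0], 0],
    [[0, 0, 0], 0],
    [[0, 0, 0], 0],
    [[0, 0, 0], 0],
    [[0, 0, 0], 0],
    [[-0.5, 0, 0], 0],
    [[-1, 0, 0], 0],
    [[-1.5, 0, 0], 0]
  ]
}}

```text
clock: 16.75
tool_pos: [568.4, -208.6, 190.9]
tcp_rot: [2.702, 1.571, 2.668]
contact_force: [0.4, -0.9, 3.4]
width: 13.1
```

>>> {"fn": "play_rows", "kwargs": {
  "plan": [
    [[-2, 0, 0], 0],
    [[-2, 0, 0], 0],
    [[-2, 0, 0], 0],
    [[-2, 0, 0], 0],
    [[-1.5, 0, 0], 0],
    [[-1.5, 0, 0], 0],
    [[-0.5, 0, 0], 0],
    [[0, 0, 0], 0],
    [[0, 0, 0], 0],
    [[0, 0, 0], 0]
  ]
}}

```text
clock: 18.0
tool_pos: [568.3, -208.6, 202.4]
tcp_rot: [2.81, 1.571, 2.776]
contact_force: [0.6, 0.7, -0.6]
width: 12.8
```

```bash
python3 hz.py; python3 hz.py; python3 go.py
```

```text
side level arm z 227.7 213
 bar -285 61 [ 566.  -274.7  201.4]
 bar -160 24 [ 569.5 -150.8  205.6]
scene level arm z 227.1 90
 bar -285 22 [ 568.1 -270.   203. ]
 bar -160 51 [ 573.5 -145.4  198.4]
Fz [ 1.1  -0.79  0.54]
side level arm z 227.7 214
 bar -285 61 [ 566.  -274.9  201.2]
 bar -160 25 [ 568.6 -151.9  206. ]
scene level arm z 227.2 87
 bar -285 21 [ 568.  -270.1  203.5]
 bar -160 53 [ 573.1 -145.8  200.4]
Fz [ 0.75 -0.02  0.02]
t 18.2 p [ 568.3 -208.7  202.5] jaw -2.0 toolx [-1.e-04  0.e+00 -1.e+00] F [ 0.8 -0.   0. ] w 13.3 j [-0.41  0.1   1.23 -0.    1.81 -0.37]
tool y [0.034 0.999 0.   ] tool z [ 0.999 -0.034 -0.   ]
```

Fz is about 0 and the sink about 11 mm, so the weight alone holds it. I'll release and retract.

>>> {"fn": "play_rows", "kwargs": {
  "plan": [
    [[0, 0, 0], 0],
    [[0, 0, 0], 0],
    [[0, 0, 0], 0],
    [[0, 0, 0], 0],
    [[0, 0, 0], 0],
    [[0, 0, 0], 0],
    [[0, 0, 0], 0],
    [[0, 0, 0], 0],
    [[0, 0, 0], 0],
    [[0, 0, 0], 0]
  ],
  "hand": 0.6
}}

```text
clock: 19.45
tool_pos: [568.4, -208.7, 202.5]
tcp_rot: [-0.49, 1.571, -0.524]
contact_force: [1.0, 0.6, -0.2]
width: 51.2
```

>>> {"fn": "play_rows", "kwargs": {
  "plan": [
    [[-2, 0, 0], 0],
    [[-5, 0, 0], 0],
    [[-10, 0, 0], 0],
    [[-12, 0, 0], 0],
    [[-15, 0, 0], 0],
    [[-15, 0, 0], 0],
    [[-15, 0, 0], 0],
    [[-15, 0, 0], 0],
    [[-10, 0, 0], 0],
    [[-5, 0, 0], 0]
  ]
}}

```text
clock: 20.7
tool_pos: [568.5, -208.7, 307.3]
tcp_rot: [-0.376, 1.57, -0.41]
contact_force: [-0.1, -0.2, -0.4]
width: 50.7
```

```bash
python3 hz.py h3.png; python3 go.py
python3 - <<'E'
from h import *
from m import comps
s=snap("scene");P=pts(s);h=cv2.cvtColor(s["frame"],cv2.COLOR_RGB2HSV);H,S=h[...,0].astype(int),h[...,1]
near=(abs(P[...,0]-500)<350)&(abs(P[...,1])<450)
comps(s,(H>4)&(H<17)&(S>150)&near,15,P);comps(s,((H<4)|(H>174))&(S>140)&near,15,P)
comps(s,near&(P[...,2]>34)&(P[...,2]<118)&(P[...,1]>100),25,P)
E
```

```text
side level arm z 228.9 232
 bar -285 60 [ 565.3 -274.5  203. ]
 bar -160 24 [ 569.4 -151.6  207. ]
scene level arm z 228.1 88
 bar -285 24 [ 568.5 -270.5  202.4]
 bar -160 60 [ 573.  -146.   201.8]
Fz [-0.22  0.03 -0.46]
t 20.8 p [ 568.5 -208.7  306.9] jaw -2.0 toolx [ 5.e-04 -2.e-04 -1.e+00] F [-0.2  0.  -0.5] w 51.0 j [-0.41  0.15  0.99 -0.    2.   -0.37]
tool y [ 0.034  0.999 -0.   ] tool z [ 0.999 -0.034  0.   ]
  px [122. 164.] 204 med [ 575. -207.  223.] lo [ 568. -223.  204.] hi [ 577. -191.  236.]
  px [127. 223.] 15 med [ 734. -163.  200.] lo [ 733. -171.  196.] hi [ 736. -154.  202.]
  px [206. 246.] 467 med [682. -19.  42.] lo [666. -40.   9.] hi [696.   1. 103.]
  px [338. 223.] 175 med [583. 322.  13.] lo [530. 290.  10.] hi [628. 359.  16.]
  px [128. 225.] 29 med [ 734. -164.  193.] lo [ 732. -173.  188.] hi [ 736. -153.  198.]
  px [291. 235.] 685 med [651. 190.  65.] lo [630. 161.  37.] hi [693. 218.  85.]
```

View pics/h3.png

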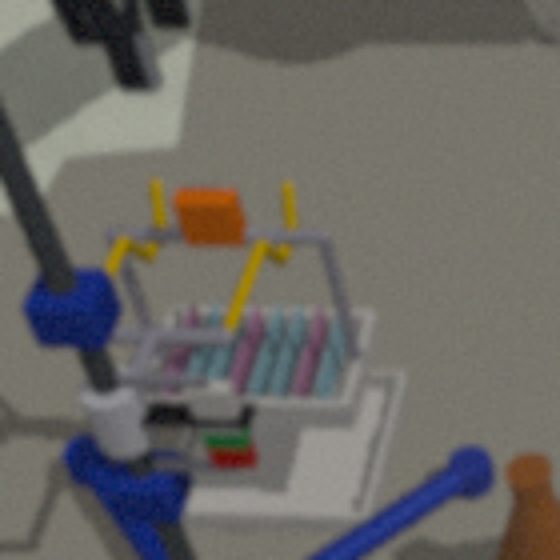

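The rack hangs free on both hooks, the pointer is in the white and the gripper is well above it. I'll let it settle for one still call, then hand in.

>>> {"fn": "play_rows", "kwargs": {
  "plan": [
    [[0, 0, 0], 0],
    [[0, 0, 0], 0],
    [[0, 0, 0], 0],
    [[0, 0, 0], 0],
    [[0, 0, 0], 0],
    [[0, 0, 0], 0],
    [[0, 0, 0], 0],
    [[0, 0, 0], 0],
    [[0, 0, 0], 0],
    [[0, 0, 0], 0]
  ]
}}

```text
clock: 22.1
tool_pos: [568.4, -208.7, 306.5]
tcp_rot: [-1.615, 1.571, -1.649]
contact_force: [0.5, 0.3, 0.3]
width: 51.3
```

```bash
python3 hz.py; python3 -c "
from station import robot
print(robot.finish_job())"
```

```text
side level arm z 228.8 233
 bar -285 62 [ 565.3 -274.6  201.7]
 bar -160 24 [ 569.4 -152.1  207.2]
scene level arm z 228.4 88
 bar -285 24 [ 569.4 -270.   203.3]
 bar -160 61 [ 573.2 -145.8  200.9]
Fz [ 0.08 -0.66  0.04]
the job is handed in; nothing more can be done
None
```

The rack hangs free on both hooks over the drip tray, and I handed the job in at about 22 s; no verdict was reported.

- **Lift and hang:** I pinched the orange tab with the grip set to 26 N, lifted the rack and hung its bar on both hooks.
- **Tug:** I pulled the hanger down to about 25 mm sink and held it there about 1 s. The picture showed the pointer in the green.
- **Release:** I eased it up until the vertical force on the tool was about zero (sink about 11 mm), opened the fingers and moved clear.

**Last checks:**
- The hooks' level arms were 9.5–10 mm below where they began, and stayed steady to about 0.3 mm over the last 1.3 s.
- The bar lay along the hooks, at roughly the seat position I had estimated.
- The flask, marker and beaker read within about 1 mm of where they began, checked just before the last still wait.
- The gripper was about 70 mm above the tab, and the force on it was within sensor noise.

**Disagreements:** The two cameras differed by 2–6 mm on the bar's end heights, in opposite directions. I put that down to noise rather than tilt.

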